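Pull the red key cap off the big-key pad

ROBOT

A 6-joint arm with a two-finger parallel gripper is mounted at the origin on the work surface. World frame = base frame: x ahead of the robot, y to its left, z up, the work surface at z = 0. Lengths are in m, angles in degrees, forces in N, time in s.
With the tool pointing down it reaches from about 0.325 to 0.85 m from the base axis. Payload 15.5 kg.
Tool frame: the origin (TCP) lies midway between the tips of the shut fingers; the grasp point (between the pads) lies 19 mm behind it; z points along the fingers, y is the direction in which the jaws open and shut (so a half turn about z gives the same grasp; the last joint's range is limited). The gripper opens to 91 mm and grips with 3 to 60 N. Pads are 32 mm wide; open, the fingers measure 118 mm over their backs; the gripper's body (76 mm by 178 mm) begins 60 mm behind the grasp point.
Start: joints at [-75.774, 28.281, 77.091, -0, 74.628, -5.472], TCP at [0.211, -0.588, 0.214] pointing down, gripper open.
Joint ranges: [-166.48, 166.48], [-47.26, 123.95], [12.59, 153.08], [-70.14, 250.14], [6.76, 159.57], [-176.63, 176.63]. Speed limits (degrees/s): [108.29, 108.29, 147.25, 172.46, 172.46, 172.46].

INTERFACE

Orientations are given as a 3x3 rotation matrix whose columns are the frame's x, y, z axes.
In Python, from workcell import r, viewer gives the robot as it stands.
- The arm moves only by the tool carry_out, never from a script. Its argument "targets" is one flat list of numbers, 7 for each row, row after row: the shift along the tool's x, y, z in cm, then the turn, a rotation vector about the tool's x, y, z in degrees, then the closure in counts, from 0 (fully open) to 255 (shut). A call has 1 to 20 rows; each row shifts and turns the commanded pose from where the row before left it, along the tool's axes as they then stand; what a row does not reach is not made up. A row lasts 1/8 s, in which the tool goes at most 62.5 mm and 10.7 degrees, less where a joint would pass 70% of its speed; a pose out of reach is approached as far as the arm can. A call is refused whole if a number of a shift passes 6.25 or a number of a turn 10.7, either way. A call with a gripper value outside its range is refused whole. The fingers move at their own pace and stop on an object; "squeeze" is the grip in N (left out, the last holds). Time passes only in rows, so rows that do not move let the fingers close. It gives the time, the measured TCP pose, the force and the opening at its end, in the units of the state.
- r.get_obs(): the state, without advancing time (a new reading comes with each control period).
- viewer.snapshot(name): name is "side" or "top"; returns the picture (384x512x3 uint8, red, green, blue); there is no depth.
- viewer.camera_model(name): a dict with "intrinsics" (3x3 intrinsics, pixels), "k1" (the pictures are not rectified: a ray, as slopes to the right and down, at radius r is drawn at 1 + k1 r^2 times it, then the intrinsics apply), "R" (3x3) and "t" (3): a world point X has camera coordinates R X + t. Camera axes: x right, y down, z forward; pixel columns grow to the right and rows downward; lengths in m; the calibration is good to about 2 mm. A picture is of the moment at which its call begins. camera_model takes no time and is no camera call.
- r.sign_off(): hands the job in, once; it reports no verdict.
The state is a dict: "time_s": time; "qpos": joint angles; "qvel": joint speeds; "joint_torque": joint torques, N m; "eef_pos": TCP position; "eef_rot": TCP orientation; "ft_force": force on the tool from outside, world axes, zero at the start; "moment": the same for the moment, N m; "width": finger opening in m.
Only numpy, scipy, OpenCV 4.12 (cv2) and the standard library are available. Lean on these libraries where they do the work, as an engineer would, in place of code of your own. Each camera call takes 0.05 s, during which the arm holds its last target.

TASK

The red cap on the desk's big-key pad is worn and has to come off. Take the standing fork puller by its orange handle, slide the fork under the red cap and pull straight up until the cap pops off its post, without touching the cap with the gripper's fingers and leaving the yellow cap on. Then stand the puller upright in the blue tray with the red cap still lying on its fork, and let go.

Things in the scene. Friction and masses are not known exactly. Their poses are not given: they have to be found in the camera images.
- puller_grip (a point): (mm) Centre of the orange handle (24 x 24, 50 tall) of a steel C-shaped puller standing on its flat fork, underside 107 below here. z up, x the way the prongs point. Fork 7 thick, 60 wide, 40 gap between prongs, from 44 behind the handle's axis to 32 ahead. A spine (back face 56 behind the axis) joins it to an arm under the handle; 65 free between fork and arm. Hooked, the cap lies below here.
- red_cap: (mm) Red round cap, 64 across, 24 thick, 28-56 g; origin: centre of its underside, z up, x from the front (robot's side) to the back of a fixed grey pad. Snug on a 20 wide square post; underside 64 above the desk, 24 above the pad's top: the fork slides in between from the front, along x. About 7 to 15 N upward pops it; clear of the post after 16. Then it lies on the fork by its weight.
- yellow_cap: (mm) Yellow cap on another post of the same pad, same shape and fit; origin: centre of its underside. It stays on. The pad is 110 deep (x), 310 wide (y), 40 high; its three posts stand in a row along y, 100 apart, the red cap on any of them; one is bare, its top 83 above the desk.
- tray: (mm) Blue open tray fixed to the desk, 180 long (x) by 140 wide (y) outside, 14 high, walls and floor 4 thick. Origin: centre of its underside, z up. The puller fits best with its prongs along the tray's x axis and its handle's axis about 10 ahead (+x) of the tray's centre.

How it is judged:
By the outcome, as a careful person would: the job done as asked, in the order asked, and still so for the second after the job is handed in, with the robot touching nothing.
It also fails if it takes over 61 s, if anything falls off the work surface, if the arm or the gripper's body presses on something with over 40 N, if the wrist force passes 120 N, or if a joint passes its speed limit or range.

## Working session

There is one attempt and no reset: what is moved stays moved. The work goes in short steps, Python scripts to look and compute and a tool call to move; the robot and the scene stay as the last step left them, time stands still between calls to the robot, and variables do not carry over. Pictures are saved under pics/ and viewed, and the job is handed in when it is done.

Besides the shell and the picture viewer there is one more tool, called after "Emit:" as a command line: name --argument value ..., lists and objects as JSON in quotes. carry_out: Moves the arm, as the interface text tells. Its arguments: {"type":"object","properties":{"targets":{"type":"array"},"squeeze":{"type":"number"}},"required":["targets"]}

```bash
ls; mkdir -p pics; python3 - <<'E'
from workcell import r, viewer
import cv2,json,numpy as np
o=r.get_obs();print(o)
for n in("side","top"):
    im=viewer.snapshot(n);cv2.imwrite(f"pics/{n}0.png",im[:,:,::-1])
    c=viewer.camera_model(n);print(n,c)
E
```

```text
pics
{'time_s': 0.0, 'qpos': array([-7.57733793e+01,  2.83145772e+01,  7.71294409e+01, -2.48655232e-03,
        7.46263671e+01, -5.47200510e+00]), 'qvel': array([ 0.09385383, -0.05456533, -0.07309857, -0.02535518,  0.01272384,
       -0.00028326]), 'joint_torque': array([-6.02043292e-04, -8.78838801e+01, -3.81868744e+01,  7.06944522e-02,
        5.36831876e-02, -7.65737536e-05]), 'eef_pos': array([ 0.21056011, -0.58804754,  0.21332793]), 'eef_rot': array([[ 9.41474756e-01,  3.37083323e-01, -3.42464283e-04],
       [ 3.37083489e-01, -9.41474019e-01,  1.18049455e-03],
       [ 7.55038010e-05, -1.22684487e-03, -9.99999245e-01]]), 'ft_force': array([ 1.13708715, -0.5988428 , -0.13562257]), 'moment': array([-0.02445442, -0.04432959, -0.04246626]), 'width': 0.09124166115481654}
side {'intrinsics': array([[496.7267125 ,   0.        , 256.72713258],
       [  0.        , 496.7267125 , 193.24303818],
       [  0.        ,   0.        ,   1.        ]]), 'k1': -0.04032576398268363, 'R': array([[-0.90395085, -0.42739777, -0.01428286],
       [-0.30701402,  0.67186344, -0.67404889],
       [ 0.29768313, -0.60492204, -0.73854864]]), 't': array([0.46545581, 0.23022522, 1.01999459])}
top {'intrinsics': array([[436.62600309,   0.        , 254.31856144],
       [  0.        , 436.62600309, 187.19059212],
       [  0.        ,   0.        ,   1.        ]]), 'k1': -0.1219899903996677, 'R': array([[-0.00739433, -0.99993623,  0.00853625],
       [-0.99843956,  0.0069102 , -0.05541391],
       [ 0.05535139, -0.00893267, -0.99842698]]), 't': array([-1.23873694e-03,  5.38862295e-01,  1.32582008e+00])}
```

View pics/side0.png

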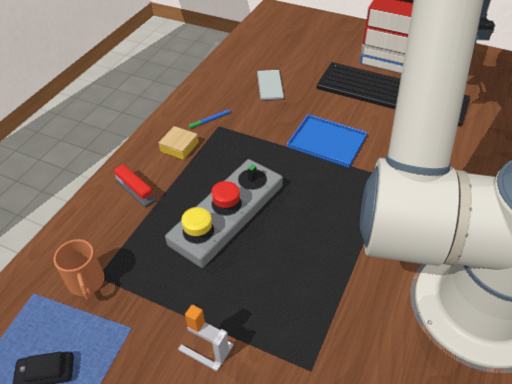

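View pics/top0.png

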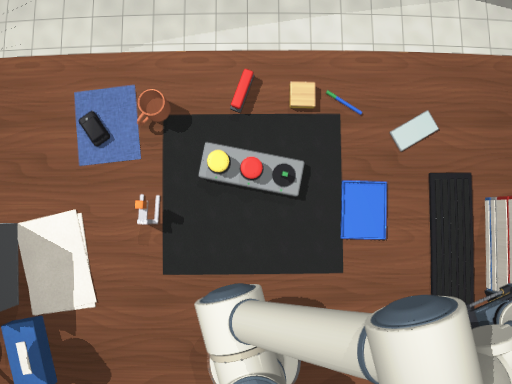

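The top view shows yellow cap (218,161), red cap (252,168) and bare post (284,175). The tray is at about (364,210). The puller is at about (147,207) with its spine on the right, so the prongs point to +y. Next I'll measure these.

```bash
cat > h.py <<'E'
import numpy as np,cv2
from workcell import r,viewer
C={n:viewer.camera_model(n) for n in("side","top")}
def ray(n,p):
    c=C[n];K=c["intrinsics"];k=c["k1"]
    d=np.array([k,0,0,0,0.]) 
    u=cv2.undistortPointsIter(np.array([[p]],float),K,d,None,None,(3,100,1e-12)).reshape(2)
    R=c["R"];o=-R.T@c["t"];v=R.T@np.array([u[0],u[1],1]);return o,v/np.linalg.norm(v)
def onz(n,p,z):
    o,v=ray(n,p);return o+v*(z-o[2])/v[2]
def tri(a,b):
    o1,v1=ray("side",a);o2,v2=ray("top",b)
    s=np.linalg.lstsq(np.stack([v1,-v2],1),o2-o1,rcond=None)[0]
    A=o1+s[0]*v1;B=o2+s[1]*v2;return (A+B)/2,np.linalg.norm(A-B)
def proj(n,X):
    c=C[n];q,_=cv2.Rodrigues(c["R"]);K=c["intrinsics"]
    return cv2.projectPoints(np.array([X],float),q,c["t"],K,np.array([c["k1"],0,0,0,0.]))[0].reshape(2)
def mask(im,lo,hi):
    return cv2.inRange(cv2.cvtColor(im,cv2.COLOR_RGB2HSV),lo,hi)
def blobs(m,amin=15):
    n,l,s,c=cv2.connectedComponentsWithStats(m)
    return [(s[i][4],s[i][:4].tolist(),c[i].round(2).tolist()) for i in range(1,n) if s[i][4]>=amin]
E
python3 - <<'E'
from h import *
for n in("side","top"):
    im=cv2.imread(f"pics/{n}0.png")[:,:,::-1].copy()
    print(n)
    for k,lo,hi in[("red",(0,200,60),(4,255,255)),("yel",(22,150,80),(30,255,255)),("or",(8,180,100),(18,255,255)),("blue",(105,190,60),(118,255,255))]:
        print(k,blobs(mask(im,lo,hi),25))
def crop(f,x,y,w,h,s,out):
    im=cv2.imread(f)[y:y+h,x:x+w];cv2.imwrite(out,cv2.resize(im,None,fx=s,fy=s,interpolation=cv2.INTER_CUBIC))
crop("pics/top0.png",120,180,60,60,8,"pics/cp_top.png")
crop("pics/side0.png",165,295,90,80,7,"pics/cp_side.png")
crop("pics/top0.png",185,130,130,80,6,"pics/cpad_top.png")
E
```

```text
side
red [(np.int32(171), [115, 165, 37, 33], [136.39, 183.83]), (np.int32(309), [214, 182, 25, 25], [227.17, 194.5])]
yel [(np.int32(232), [160, 138, 38, 21], [178.94, 149.95]), (np.int32(693), [181, 207, 31, 29], [196.16, 221.28])]
or [(np.int32(350), [185, 305, 19, 26], [194.3, 317.36])]
blue [(np.int32(48), [202, 111, 27, 12], [215.06, 116.29]), (np.int32(1853), [288, 116, 78, 51], [327.36, 139.74])]
top
red []
yel [(np.int32(40), [210, 156, 19, 16], [222.7, 166.3])]
or []
blue []
```

```bash
python3 - <<'E'
import cv2,numpy as np
a=cv2.imread("pics/cp_top.png");b=cv2.imread("pics/cp_side.png");b=cv2.resize(b,None,fx=.45,fy=.45)
E
echo
```

```text
(no output)
```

View pics/cp_top.png

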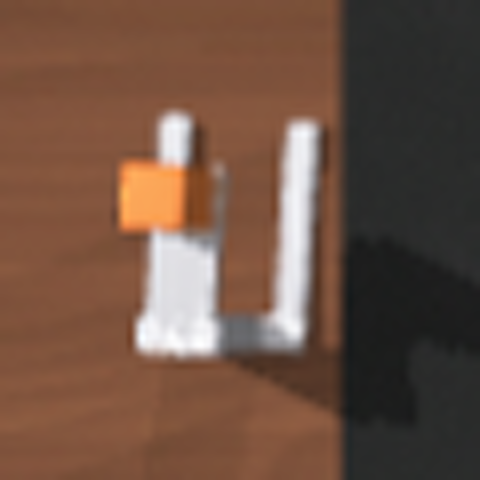

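View pics/cp_side.png

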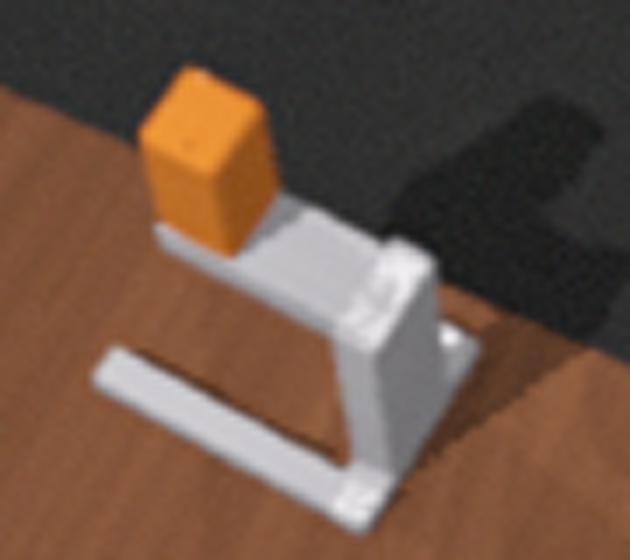

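View pics/cpad_top.png

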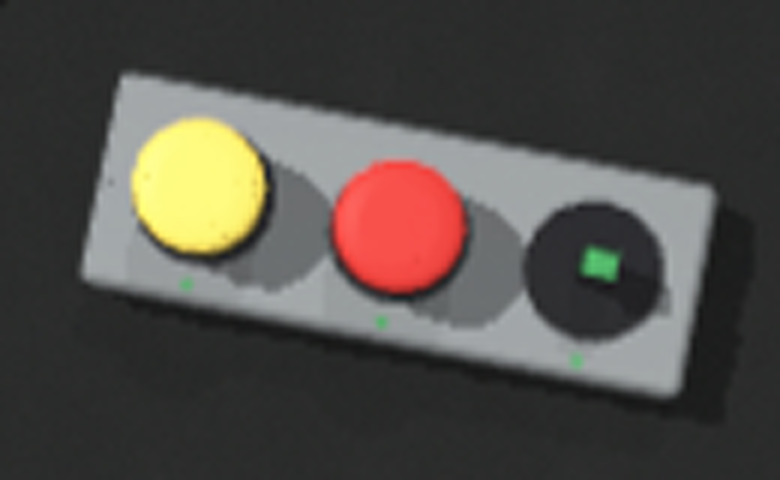

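Correction: the puller crop shows its prongs pointing up (+x world). The spine is nearest the robot and the handle top is at crop (152,195). Now the metric measurement.

```bash
cat > meas.py <<'E'
from h import *
T=cv2.imread("pics/top0.png")[:,:,::-1].copy();S=cv2.imread("pics/side0.png")[:,:,::-1].copy()
def big(m,roi):
    z=np.zeros_like(m);x,y,w,h=roi;z[y:y+h,x:x+w]=m[y:y+h,x:x+w]
    c=max(cv2.findContours(z,cv2.RETR_EXTERNAL,cv2.CHAIN_APPROX_NONE)[0],key=cv2.contourArea);return z,c
def capfit(n,c,z):
    P=np.array([onz(n,p[0],z)[:2]*1000 for p in c],np.float32)
    return cv2.minEnclosingCircle(P),cv2.fitEllipse(P)
for k,lo,hi,roi in[("red",(0,120,170),(6,255,255),(235,150,35,36)),("red2",(174,120,170),(180,255,255),(235,150,35,36)),("yel",(20,90,190),(33,255,255),(200,145,35,35))]:
    try:
        m,c=big(mask(T,lo,hi),roi);print(k,capfit("top",c,.088))
    except Exception as e: print(k,e)
for k,lo,hi,roi in[("red",(0,120,60),(6,255,255),(205,175,45,40)),("yel",(20,90,80),(33,255,255),(175,200,45,45))]:
    m,c=big(mask(S,lo,hi),roi);print("side",k,cv2.boundingRect(c),cv2.moments(c)['m10']/cv2.moments(c)['m00'])
print("orange top hsv")
hsv=cv2.cvtColor(T,cv2.COLOR_RGB2HSV)
print(hsv[200:210:2,132:148:2].tolist())
# puller top crop points
def cp(x,y,s,x0,y0): return (x0+(x+.5)/s-.5,y0+(y+.5)/s-.5)
t=lambda x,y:cp(x,y,8,120,180)
q=lambda x,y:cp(x,y,7,165,295)
print("handle top corners TOP", *[(onz("top",t(*p),.132)[:2]*1000).round(1) for p in[(118,163),(183,163),(186,229),(120,231)]])
print("handle top corners SIDE", *[(onz("side",q(*p),.132)[:2]*1000).round(1) for p in[(193,65),(268,104),(214,170),(140,132)]])
print("right prong tip L/R, base", *[(onz("top",t(*p),.007)[:2]*1000).round(1) for p in[(284,122),(321,122),(303,350),(272,315)]])
print("left prong tip mid", (onz("top",t(175,110),.007)*1000).round(1))
print("side prong tip L, R; heel", *[(onz("side",q(*p),.007)[:2]*1000).round(1) for p in[(92,372),(122,345),(360,520),(480,345)]])
# tray
for n,im,roi in(("top",T,(330,170,65,80)),("side",S,(280,110,95,65))):
    m,c=big(mask(im,(105,150,60),(120,255,255)),roi)
    P=np.array([onz(n,p[0],.012)[:2]*1000 for p in c],np.float32);print("tray",n,cv2.minAreaRect(P))
# pad top face
m=mask(T,(0,0,90),(180,60,255));m,c=big(m,(190,135,125,70))
P=np.array([onz("top",p[0],.04)[:2]*1000 for p in c],np.float32);print("pad",cv2.minAreaRect(P))
u=lambda x,y:cp(x,y,6,185,130)
print("post",(onz("top",u(601,264),.083)*1000).round(1),"pad corners",*[(onz("top",u(*p),.04)[:2]*1000).round(1) for p in[(122,70),(717,186),(680,398),(78,278)]])
E
python3 meas.py
```

```text
red (((593.7679443359375, 4.758364200592041), 31.597503662109375), ((593.7763671875, 4.797839641571045), (60.17618942260742, 60.612125396728516), 102.30065155029297))
red2 max() iterable argument is empty
yel (((613.9073486328125, 102.28339385986328), 31.99224853515625), ((613.8439331054688, 102.28308868408203), (61.35225296020508, 61.75783157348633), 109.18136596679688))
side red (211, 180, 29, 28) 225.14504881450486
side yel (181, 207, 31, 29) 196.08047653780693
orange top hsv
[[[10, 136, 131], [10, 138, 133], [12, 176, 219], [11, 175, 210], [9, 78, 232], [6, 48, 230], [11, 157, 96], [10, 113, 140]], [[10, 137, 132], [11, 139, 136], [14, 164, 252], [14, 165, 252], [14, 167, 251], [13, 175, 242], [12, 185, 131], [10, 137, 134]], [[10, 135, 132], [10, 138, 135], [15, 165, 252], [14, 166, 251], [14, 168, 251], [12, 178, 237], [11, 186, 130], [10, 130, 129]], [[10, 136, 129], [10, 141, 121], [14, 167, 251], [14, 168, 251], [14, 168, 251], [12, 180, 227], [11, 186, 129], [10, 122, 128]], [[10, 138, 131], [10, 137, 128], [11, 176, 215], [10, 160, 215], [11, 136, 228], [11, 151, 186], [11, 128, 134], [9, 90, 127]]]
handle top corners TOP [498.7 334.4] [498.6 311.1] [475.4 310. ] [474.8 333.5]
handle top corners SIDE [494.1 308.9] [471.3 310.5] [474.4 332.3] [496.6 331. ]
right prong tip L/R, base [517.7 302.7] [517.7 288.2] [429.6 295.1] [443.1 307.2]
left prong tip mid [522.7 345.5   7. ]
side prong tip L, R; heel [519.9 348. ] [516.4 337.6] [432.3 353.7] [426.  295.3]
tray top ((467.0343017578125, -342.3764343261719), (142.660400390625, 178.5454559326172), 87.93408966064453)
tray side ((463.37176513671875, -338.4749755859375), (151.94329833984375, 181.08877563476562), 87.88063049316406)
pad ((594.2373046875, 4.8022308349609375), (307.95819091796875, 109.31781768798828), 78.48062896728516)
post [574.3 -93.7  83. ] pad corners [678.2 144.1] [ 617.2 -156.4] [ 510.2 -136.2] [572.7 166.3]
```

Estimates in mm:

| Item | Position (x, y) | Yaw |
|---|---|---|
| Handle | (485.5, 321.5) | −4° |
| Red cap | (594, 5) | −11.5° (pad) |
| Tray | (465.5, −341) | −2° |

I'll rotate first, then move above the handle.

```bash
cat >> h.py <<'E'
from scipy.spatial.transform import Rotation as Ro
def Rt(yaw):
    a=np.radians(yaw);c,s=np.cos(a),np.sin(a);return np.array([[c,s,0],[s,-c,0],[0,0,-1.]])
def plan(tcp_mm,yaw):
    o=r.get_obs();R=Rt(yaw)
    print("t",round(o["time_s"],2),"pos",(o["eef_pos"]*1000).round(1),"w",round(o["width"]*1000,1),"F",o["ft_force"].round(2),"M",o["moment"].round(2))
    print("turn(tool)",Ro.from_matrix(o["eef_rot"].T@R).as_rotvec(degrees=True).round(2),"then shift cm",(R.T@(np.array(tcp_mm)/10-o["eef_pos"]*100)).round(2), "shift if now",(o["eef_rot"].T@(np.array(tcp_mm)/10-o["eef_pos"]*100)).round(2))
E
python3 -c "
from h import *
plan((485.5,321.5,180),-4)"
```

```text
t 0.1 pos [ 210.6 -588.1  213.4] w 91.6 F [-0.17 -1.24  0.08] M [-0.03 -0.04  0.02]
turn(tool) [-6.00e-02  1.00e-02  2.37e+01] then shift cm [ 21.08 -92.66   3.34] shift if now [ 56.54 -76.37   3.43]
```

Emit:
carry_out --targets '[0,0,0,0,0,7.9,0,0,0,0,0,0,7.9,0,0,0,0,0,0,7.9,0,1.24,-5.45,0.1,0,0,0,0,1.24,-5.45,0.1,0,0,0,0,1.24,-5.45,0.1,0,0,0,0,1.24,-5.45,0.1,0,0,0,0,1.24,-5.45,0.1,0,0,0,0,1.24,-5.45,0.1,0,0,0,0,1.24,-5.45,0.1,0,0,0,0,1.24,-5.45,0.1,0,0,0,0,1.24,-5.45,0.1,0,0,0,0,1.24,-5.45,0.1,0,0,0,0,1.24,-5.45,0.1,0,0,0,0,1.24,-5.45,0.1,0,0,0,0,1.24,-5.45,0.1,0,0,0,0,1.24,-5.45,0.1,0,0,0,0,1.24,-5.45,0.1,0,0,0,0,1.24,-5.45,0.1,0,0,0,0,1.24,-5.45,0.1,0,0,0,0]'

```text
time_s: 2.6
eef_pos: [0.4857, 0.323, 0.1966]
eef_rot: [[0.998, -0.069, -0.0], [-0.069, -0.998, -0.0], [-0.0, 0.0, -1.0]]
ft_force: [0.0, -1.9, -0.2]
width: 0.091
```

```bash
python3 -c "
from h import *
plan((485.5,321.5,91),-4)"
```

```text
t 2.6 pos [485.7 323.  196.6] w 91.0 F [ 0.04 -1.91 -0.19] M [-0.   -0.03  0.01]
turn(tool) [0.02 0.01 0.02] then shift cm [-1.000e-02  1.500e-01  1.056e+01] shift if now [-1.000e-02  1.500e-01  1.056e+01]
```

Emit:
carry_out --targets '[0,0.15,3.0,0,0,0,0,0,0,3.0,0,0,0,0,0,0,2.5,0,0,0,0,0,0,1.5,0,0,0,0,0,0,0.5,0,0,0,0,0,0,0,0,0,0,0,0,0,0,0,0,0,0]' --squeeze 50

```text
time_s: 3.48
eef_pos: [0.486, 0.3198, 0.0927]
eef_rot: [[0.998, -0.07, 0.001], [-0.07, -0.998, 0.001], [0.001, -0.001, -1.0]]
ft_force: [-0.4, 0.4, 0.2]
width: 0.0911
```

```bash
python3 - <<'E'
from h import *
plan((485.5,321.5,91),-4)
im=viewer.snapshot("side");c=im[270:370,150:270];cv2.imwrite("pics/g1.png",cv2.resize(c,None,fx=5,fy=5,interpolation=cv2.INTER_CUBIC)[:,:,::-1])
E
```

```text
t 3.48 pos [486.  319.8  92.7] w 91.1 F [-0.44  0.36  0.18] M [-0.01 -0.01 -0.  ]
turn(tool) [-0.04 -0.07 -0.01] then shift cm [-0.06 -0.16  0.17] shift if now [-0.06 -0.16  0.17]
```

View pics/g1.png

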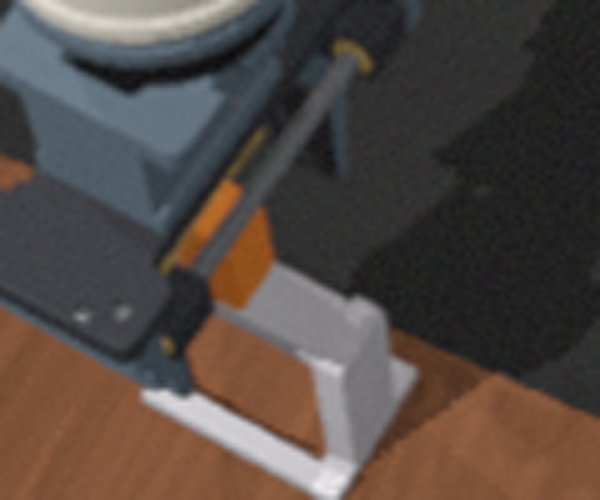

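The picture shows the handle at (235,245) standing between the open fingers, with the fingertips above the arm. Closing now.

Emit:
carry_out --targets '[0,-0.15,0.1,0,0,0,0,0,0,0,0,0,0,255,0,0,0,0,0,0,255,0,0,0,0,0,0,255,0,0,0,0,0,0,255,0,0,0,0,0,0,255,0,0,0,0,0,0,255,0,0,0,0,0,0,255]' --squeeze 50

```text
time_s: 4.53
eef_pos: [0.4856, 0.3211, 0.0909]
eef_rot: [[0.998, -0.07, -0.0], [-0.07, -0.998, -0.0], [-0.0, 0.0, -1.0]]
ft_force: [0.0, -0.2, 1.0]
width: 0.0241
```

Emit:
carry_out --targets '[0,0,-0.5,0,0,0,255,0,0,-1.5,0,0,0,255,0,0,-2.0,0,0,3.75,255,0,0,-1.0,0,0,3.75,255,0,0,0,0,0,0,255]'

```text
time_s: 5.15
eef_pos: [0.4862, 0.3214, 0.1425]
eef_rot: [[0.98, -0.199, 0.002], [-0.199, -0.98, 0.001], [0.002, -0.001, -1.0]]
ft_force: [-0.2, -0.2, -1.3]
width: 0.0238
```

```bash
python3 - <<'E'
from h import *
plan((491,26,140),-11.5)
E
```

```text
t 5.15 pos [486.2 321.4 142.5] w 23.8 F [-0.21 -0.2  -1.28] M [-0.02  0.05 -0.01]
turn(tool) [-0.08 -0.11  0.02] then shift cm [ 6.36 28.86  0.25] shift if now [ 6.35 28.86  0.22]
```

Emit:
carry_out --targets '[0.4,1.8,0,0,0,0,255,0.8,3.6,0,0,0,0,255,0.8,3.6,0,0,0,0,255,0.8,3.6,0,0,0,0,255,0.8,3.6,0,0,0,0,255,0.8,3.6,0,0,0,0,255,0.8,3.6,0,0,0,0,255,0.7,3.6,0,0,0,0,255,0.4,1.8,0,0,0,0,255,0,0,0,0,0,0,255,0,0,0,0,0,0,255]'

```text
time_s: 6.52
eef_pos: [0.4895, 0.0265, 0.1408]
eef_rot: [[0.98, -0.199, -0.001], [-0.199, -0.98, 0.0], [-0.001, -0.0, -1.0]]
ft_force: [-0.5, 0.6, -0.4]
width: 0.0239
```

```bash
python3 - <<'E'
from h import *
plan((491,26,140),-11.5)
im=viewer.snapshot("side");cv2.imwrite("pics/s2.png",cv2.resize(im[150:330,150:390],None,fx=3.3,fy=3.3,interpolation=cv2.INTER_CUBIC)[:,:,::-1])
im=viewer.snapshot("top");cv2.imwrite("pics/t2.png",cv2.resize(im[130:250,180:340],None,fx=4.9,fy=4.9,interpolation=cv2.INTER_CUBIC)[:,:,::-1])
E
```

```text
t 6.53 pos [489.5  26.5 140.8] w 23.9 F [-0.46  0.59 -0.43] M [-0.03 -0.01 -0.02]
turn(tool) [-0.    0.03  0.01] then shift cm [0.16 0.01 0.08] shift if now [0.16 0.01 0.08]
```

View pics/s2.png

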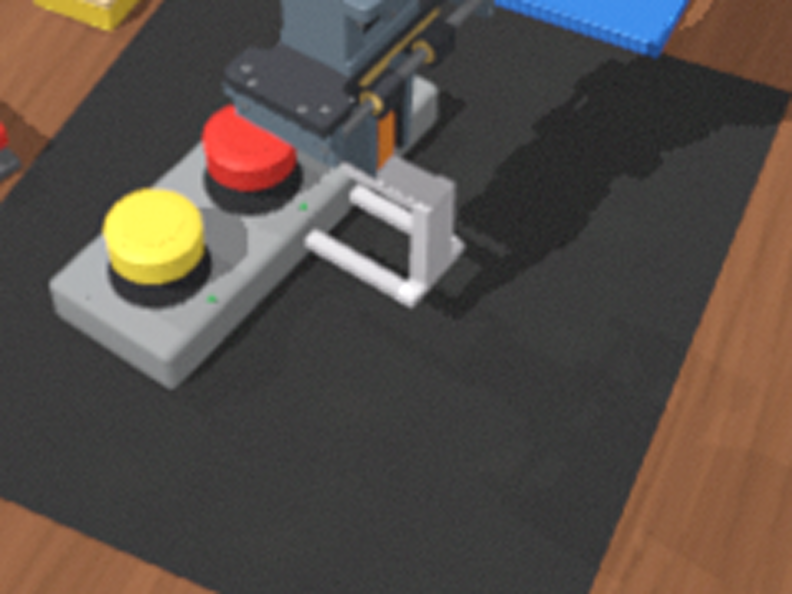

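View pics/t2.png

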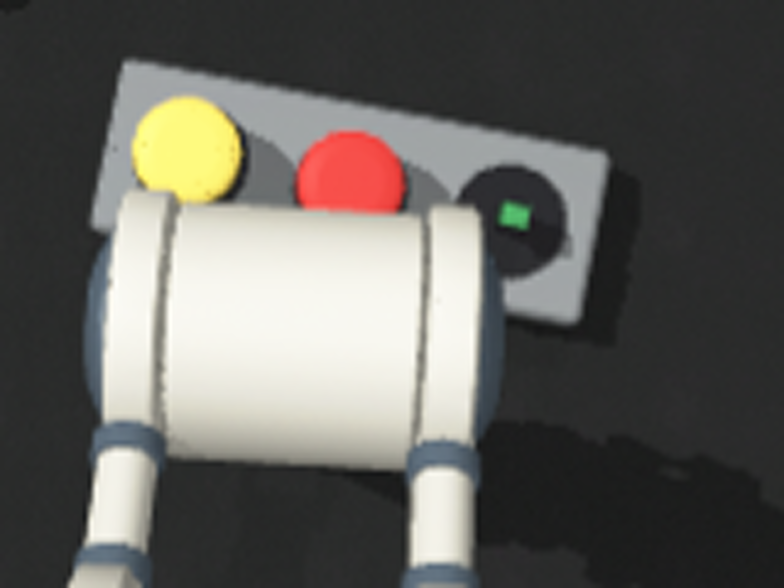

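The side view shows the fork level in front of the red cap, with prong tips at about (312,240) and heel at (410,295). The top view is blocked by the wrist. I'll check the fork's predicted pixels against the picture.

```bash
python3 - <<'E'
from h import *
o=r.get_obs();p=o["eef_pos"];a=np.radians(-11.5);x=np.array([np.cos(a),np.sin(a),0]);y=np.array([-np.sin(a),np.cos(a),0]);z=np.array([0,0,1.])
b=p-z*.0909
def f(X):
    q=proj("side",X);return ((q-150)*3.3).round(0)
for n,d in dict(tipLtop=(.032,.030,.007),tipLin=(.032,.02,.007),heelL=(-.044,.03,.007),heelLb=(-.056,.03,0),heelR=(-.056,-.03,.007),spinetopL=(-.056,.012,.082),spineTopR=(-.056,-.012,.082)).items():
    print(n,f(b+d[0]*x+d[1]*y+d[2]*z))
im=viewer.snapshot("side");c=im[150:250,200:300];cv2.imwrite("pics/s2z.png",cv2.resize(c,None,fx=6,fy=6,interpolation=cv2.INTER_CUBIC)[:,:,::-1])
im2=cv2.resize(im[150:330,150:390],None,fx=3.3,fy=3.3,interpolation=cv2.INTER_CUBIC)
for d in[(.032,.030,.007),(.032,.02,.007),(.032,.03,0),(-.044,.03,.007),(-.044,.03,0),(-.056,-.03,.007),(-.056,.012,.082),(-.056,-.012,.082),(.032,-.02,.007)]:
    q=f(b+d[0]*x+d[1]*y+d[2]*z)
    cv2.circle(im2,tuple(int(v) for v in q),3,(255,0,255),-1)
cv2.imwrite("pics/s2p.png",cv2.resize(im2[120:360,260:520],None,fx=2.3,fy=2.3)[:,:,::-1])
E
```

```text
tipLtop [303. 237.]
tipLin [312. 228.]
heelL [395. 290.]
heelLb [409. 305.]
heelR [461. 241.]
spinetopL [428. 208.]
spineTopR [449. 184.]
```

View pics/s2p.png

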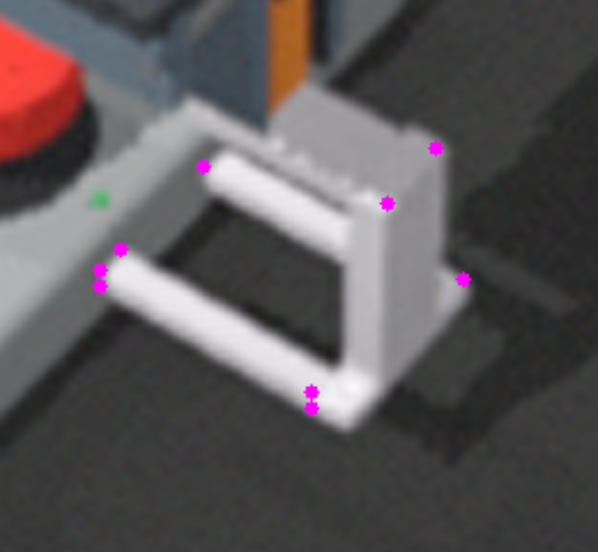

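Emit:
carry_out --targets '[1.0,0,0,0,0,0,255,1.2,0,0,0,0,0,255,1.2,0,0,0,0,0,255,1.2,0,0,0,0,0,255,1.2,0,0,0,0,0,255,1.2,0,0,0,0,0,255,1.2,0,0,0,0,0,255,1.2,0,0,0,0,0,255,0.8,0,0,0,0,0,255,0.4,0,0,0,0,0,255,0,0,0,0,0,0,255,0,0,0,0,0,0,255]'

```text
time_s: 8.18
eef_pos: [0.5934, 0.0053, 0.1409]
eef_rot: [[0.98, -0.199, -0.0], [-0.199, -0.98, 0.0], [-0.0, 0.0, -1.0]]
ft_force: [-0.3, 0.2, -0.5]
width: 0.0236
```

```bash
python3 - <<'E'
from h import *
plan((594,5,140),-11.5)
im=viewer.snapshot("side");cv2.imwrite("pics/s3.png",cv2.resize(im[140:270,160:290],None,fx=4.6,fy=4.6,interpolation=cv2.INTER_CUBIC)[:,:,::-1])
E
```

```text
t 8.18 pos [593.4   5.3 140.9] w 23.6 F [-0.34  0.18 -0.47] M [0.02 0.01 0.01]
turn(tool) [0.   0.02 0.  ] then shift cm [0.06 0.02 0.09] shift if now [0.06 0.02 0.09]
```

View pics/s3.png

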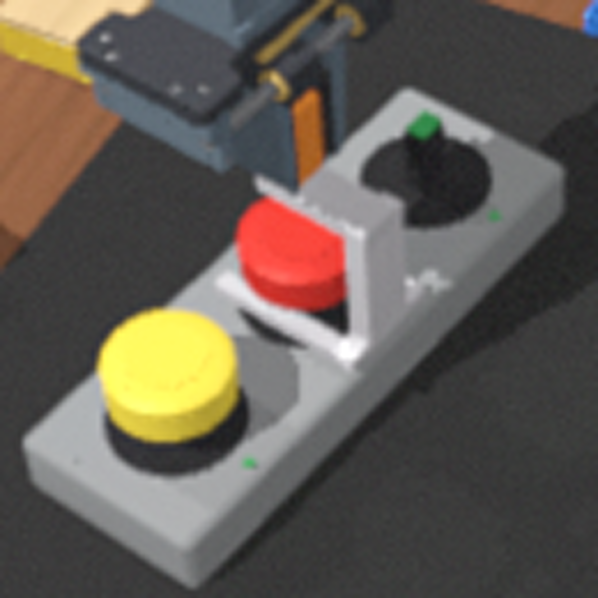

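The fork is under the red cap, with a prong visible between cap and pad at (290,315), and there is no contact force. Pulling up slowly.

Emit:
carry_out --targets '[0,0,-0.2,0,0,0,255,0,0,-0.2,0,0,0,255,0,0,-0.1,0,0,0,255,0,0,-0.1,0,0,0,255,0,0,-0.1,0,0,0,255,0,0,-0.1,0,0,0,255,0,0,-0.1,0,0,0,255,0,0,-0.1,0,0,0,255,0,0,0,0,0,0,255]' --squeeze 60

```text
time_s: 9.35
eef_pos: [0.5939, 0.0051, 0.1513]
eef_rot: [[0.98, -0.199, 0.0], [-0.199, -0.98, -0.0], [0.0, 0.0, -1.0]]
ft_force: [-0.0, -0.9, -7.7]
width: 0.0236
```

```bash
python3 - <<'E'
from h import *
plan((594,5,190),-11.5)
E
```

```text
t 9.35 pos [593.9   5.1 151.3] w 23.6 F [-0.02 -0.93 -7.73] M [-0.06  0.16 -0.06]
turn(tool) [ 0.   -0.02  0.  ] then shift cm [ 0.01  0.01 -3.87] shift if now [ 0.02  0.01 -3.87]
```

Emit:
carry_out --targets '[0,0,-0.1,0,0,0,255,0,0,-0.1,0,0,0,255,0,0,-0.1,0,0,0,255,0,0,-0.1,0,0,0,255,0,0,-0.1,0,0,0,255,0,0,-0.1,0,0,0,255,0,0,0,0,0,0,255]'

```text
time_s: 10.22
eef_pos: [0.5938, 0.0052, 0.157]
eef_rot: [[0.98, -0.199, 0.0], [-0.199, -0.98, 0.0], [0.0, -0.0, -1.0]]
ft_force: [0.1, 0.3, -1.9]
width: 0.0238
```

```bash
python3 - <<'E'
from h import *
plan((594,5,190),-11.5)
im=viewer.snapshot("side");cv2.imwrite("pics/s4.png",cv2.resize(im[140:270,160:290],None,fx=4.6,fy=4.6,interpolation=cv2.INTER_CUBIC)[:,:,::-1])
E
```

```text
t 10.22 pos [593.8   5.2 157. ] w 23.8 F [ 0.07  0.25 -1.94] M [ 0.03 -0.04 -0.  ]
turn(tool) [-0. -0.  0.] then shift cm [ 0.02  0.02 -3.3 ] shift if now [ 0.02  0.02 -3.3 ]
```

View pics/s4.png

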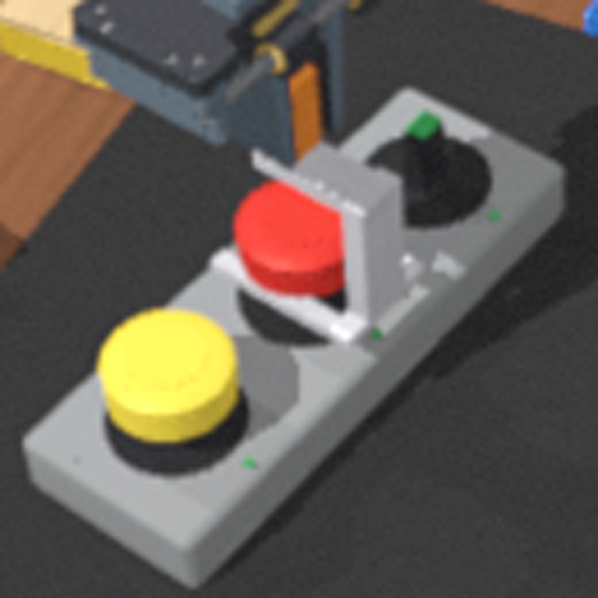

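The cap has popped: the force fell to 1.9 N and the cap sits on the prongs. Raising clear of the post.

Emit:
carry_out --targets '[0,0,-0.2,0,0,0,255,0,0,-0.3,0,0,0,255,0,0,-0.4,0,0,0,255,0,0,-0.4,0,0,0,255,0,0,-0.4,0,0,0,255,0,0,-0.4,0,0,0,255,0,0,-0.4,0,0,0,255,0,0,-0.4,0,0,0,255,0,0,-0.4,0,0,0,255,0,0,-0.4,0,0,0,255,0,0,-0.3,0,0,0,255,0,0,-0.3,0,0,0,255,0,0,-0.2,0,0,0,255,0,0,0,0,0,0,255,0,0,0,0,0,0,255]'

```text
time_s: 12.15
eef_pos: [0.5937, 0.0052, 0.2018]
eef_rot: [[0.98, -0.199, -0.0], [-0.199, -0.98, 0.0], [-0.0, 0.0, -1.0]]
ft_force: [-0.4, -0.5, -1.6]
width: 0.0238
```

```bash
python3 - <<'E'
from h import *
a=np.radians(-2.0)
plan((465.5+10*np.cos(a),-341+10*np.sin(a),200),-2)
im=viewer.snapshot("side");cv2.imwrite("pics/s5.png",cv2.resize(im[110:270,160:320],None,fx=3.7,fy=3.7,interpolation=cv2.INTER_CUBIC)[:,:,::-1])
E
```

```text
t 12.15 pos [593.7   5.2 201.8] w 23.8 F [-0.41 -0.53 -1.57] M [ 0.02 -0.06  0.01]
turn(tool) [-0.    0.01 -9.5 ] then shift cm [-10.61  35.05   0.18] shift if now [-4.68 36.32  0.18]
```

View pics/s5.png

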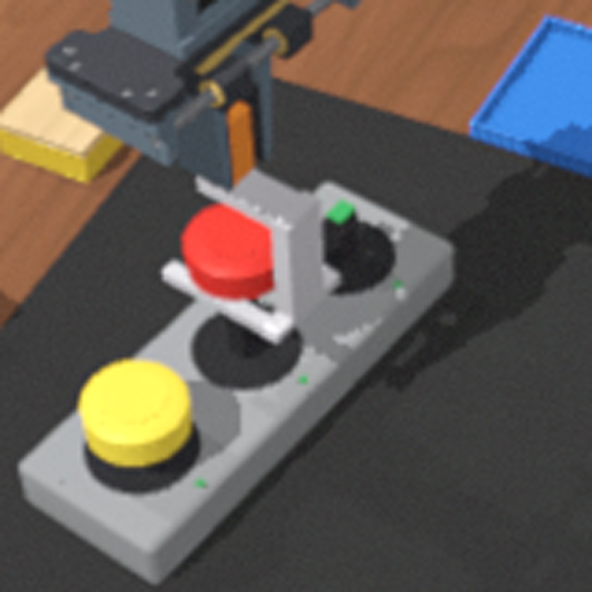

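The red cap lies on the fork above the bare centre post, and the yellow cap is still on. Carrying gently to the tray.

Emit:
carry_out --targets '[0,0,0,0,0,-2.4,255,0,0,0,0,0,-2.4,255,0,0,0,0,0,-2.4,255,0,0,0,0,0,-2.3,255,-0.09,0.3,0,0,0,0,255,-0.18,0.6,0,0,0,0,255,-0.27,0.9,0,0,0,0,255,-0.36,1.2,0,0,0,0,255,-0.45,1.5,0,0,0,0,255,-0.54,1.8,0,0,0,0,255,-0.54,1.8,0,0,0,0,255,-0.54,1.8,0,0,0,0,255,-0.54,1.8,0,0,0,0,255,-0.54,1.8,0,0,0,0,255,-0.54,1.8,0,0,0,0,255,-0.54,1.8,0,0,0,0,255,-0.54,1.8,0,0,0,0,255,-0.54,1.8,0,0,0,0,255,-0.54,1.8,0,0,0,0,255,-0.54,1.8,0,0,0,0,255]'

```text
time_s: 14.7
eef_pos: [0.5121, -0.2363, 0.2019]
eef_rot: [[0.999, -0.035, 0.0], [-0.035, -0.999, -0.0], [0.0, 0.0, -1.0]]
ft_force: [0.2, 0.4, -2.3]
width: 0.0235
```

Emit:
carry_out --targets '[-0.54,1.8,0,0,0,0,255,-0.54,1.8,0,0,0,0,255,-0.54,1.8,0,0,0,0,255,-0.45,1.5,0,0,0,0,255,-0.36,1.2,0,0,0,0,255,-0.27,0.9,0,0,0,0,255,-0.18,0.6,0,0,0,0,255,-0.12,0.4,0,0,0,0,255,-0.09,0.3,0,0,0,0,255,0,0,0,0,0,0,255,0,0,0,0,0,0,255]'

```text
time_s: 16.08
eef_pos: [0.478, -0.3368, 0.2019]
eef_rot: [[0.999, -0.035, -0.0], [-0.035, -0.999, 0.0], [-0.0, -0.0, -1.0]]
ft_force: [0.7, 0.0, -2.5]
width: 0.0237
```

```bash
python3 - <<'E'
from h import *
a=np.radians(-2.0)
plan((465.5+10*np.cos(a),-341+10*np.sin(a),110),-2)
im=viewer.snapshot("side");cv2.imwrite("pics/s6.png",cv2.resize(im[60:200,260:400],None,fx=4.2,fy=4.2,interpolation=cv2.INTER_CUBIC)[:,:,::-1])
im=viewer.snapshot("top");cv2.imwrite("pics/t6.png",cv2.resize(im[120:300,280:480],None,fx=3.3,fy=3.3,interpolation=cv2.INTER_CUBIC)[:,:,::-1])
E
```

```text
t 16.07 pos [ 478.  -336.8  201.9] w 23.7 F [ 0.67  0.05 -2.46] M [ 0.03 -0.02 -0.01]
turn(tool) [-0.    0.    0.01] then shift cm [-0.24  0.47  9.19] shift if now [-0.24  0.47  9.19]
```

View pics/s6.png

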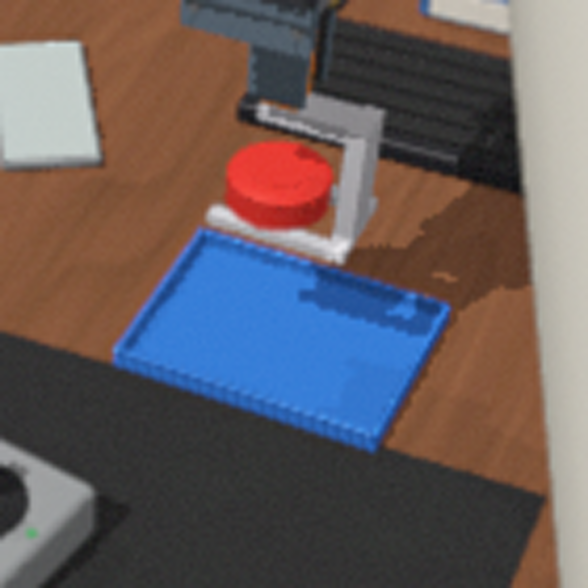

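View pics/t6.png

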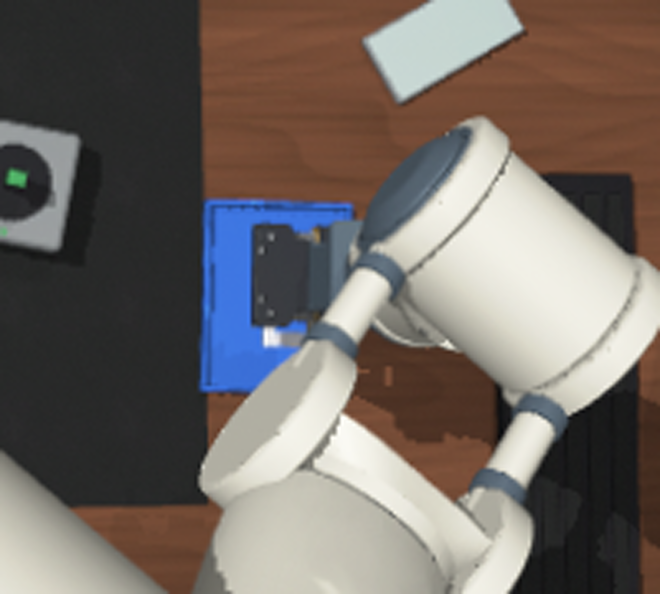

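The cap sits on the fork, and the fork is over the tray in both views. Lowering to just above the floor.

Emit:
carry_out --targets '[-0.06,0.12,0.2,0,0,0,255,-0.06,0.12,0.4,0,0,0,255,-0.06,0.12,0.7,0,0,0,255,-0.06,0.11,0.9,0,0,0,255,0,0,1.0,0,0,0,255,0,0,1.0,0,0,0,255,0,0,1.0,0,0,0,255,0,0,1.0,0,0,0,255,0,0,0.9,0,0,0,255,0,0,0.8,0,0,0,255,0,0,0.7,0,0,0,255,0,0,0.5,0,0,0,255,0,0,0.4,0,0,0,255,0,0,0.3,0,0,0,255,0,0,0.2,0,0,0,255,0,0,0.1,0,0,0,255,0,0,0,0,0,0,255,0,0,0,0,0,0,255]'

```text
time_s: 18.42
eef_pos: [0.4755, -0.3416, 0.101]
eef_rot: [[0.999, -0.035, 0.0], [-0.035, -0.999, -0.0], [0.0, 0.0, -1.0]]
ft_force: [0.6, -1.0, -1.1]
width: 0.024
```

```bash
python3 - <<'E'
from h import *
a=np.radians(-2.0)
plan((465.5+10*np.cos(a),-341+10*np.sin(a),95),-2)
im=viewer.snapshot("side");cv2.imwrite("pics/s7.png",cv2.resize(im[60:200,260:400],None,fx=4.2,fy=4.2,interpolation=cv2.INTER_CUBIC)[:,:,::-1])
E
```

```text
t 18.43 pos [ 475.5 -341.6  101. ] w 24.0 F [ 0.62 -0.99 -1.11] M [ 0.02 -0.06  0.03]
turn(tool) [ 0.01 -0.01 -0.  ] then shift cm [ 0.   -0.03  0.6 ] shift if now [ 0.   -0.03  0.6 ]
```

View pics/s7.png

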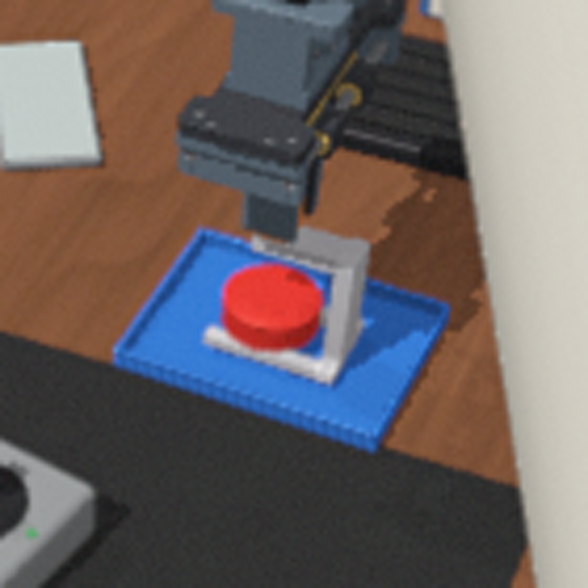

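Inside the tray walls, with the cap on the fork and 6 mm to go. I'll lower in small steps and watch the force.

Emit:
carry_out --targets '[0,0,0.15,0,0,0,255,0,0,0.15,0,0,0,255,0,0,0.1,0,0,0,255,0,0,0.1,0,0,0,255,0,0,0.05,0,0,0,255,0,0,0.05,0,0,0,255,0,0,0,0,0,0,255,0,0,0,0,0,0,255]'

```text
time_s: 19.48
eef_pos: [0.4754, -0.3416, 0.0949]
eef_rot: [[0.999, -0.035, 0.0], [-0.035, -0.999, -0.0], [0.0, 0.0, -1.0]]
ft_force: [0.2, -0.8, -0.8]
width: 0.0237
```

Emit:
carry_out --targets '[0,0,0.05,0,0,0,255,0,0,0.05,0,0,0,255,0,0,0,0,0,0,255,0,0,0,0,0,0,255]'

```text
time_s: 19.98
eef_pos: [0.4755, -0.3417, 0.0948]
eef_rot: [[0.999, -0.035, 0.0], [-0.035, -0.999, -0.0], [0.0, 0.0, -1.0]]
ft_force: [-2.9, 1.8, 13.6]
width: 0.0238
```

Firm contact (13.6 N). I'll ease off and open gradually.

Emit:
carry_out --targets '[0,0,-0.07,0,0,0,255,0,0,0,0,0,0,255,0,0,0,0,0,0,180,0,0,0,0,0,0,170,0,0,0,0,0,0,140,0,0,0,0,0,0,80,0,0,0,0,0,0,0,0,0,0,0,0,0,0,0,0,0,0,0,0,0,0,0,0,0,0,0,0]' --squeeze 10

```text
time_s: 21.22
eef_pos: [0.4754, -0.3416, 0.0946]
eef_rot: [[0.999, -0.035, 0.0], [-0.035, -0.999, 0.0], [0.0, -0.0, -1.0]]
ft_force: [-0.3, -0.3, 0.2]
width: 0.0877
```

```bash
python3 - <<'E'
from h import *
plan((475,-341,230),-2)
im=viewer.snapshot("side");cv2.imwrite("pics/s8.png",cv2.resize(im[60:200,260:400],None,fx=4.2,fy=4.2,interpolation=cv2.INTER_CUBIC)[:,:,::-1])
E
```

```text
t 21.23 pos [ 475.4 -341.6   94.6] w 87.7 F [-0.25 -0.3   0.21] M [-0.01  0.03 -0.02]
turn(tool) [-0. -0. -0.] then shift cm [ -0.04  -0.06 -13.54] shift if now [ -0.04  -0.06 -13.54]
```

View pics/s8.png

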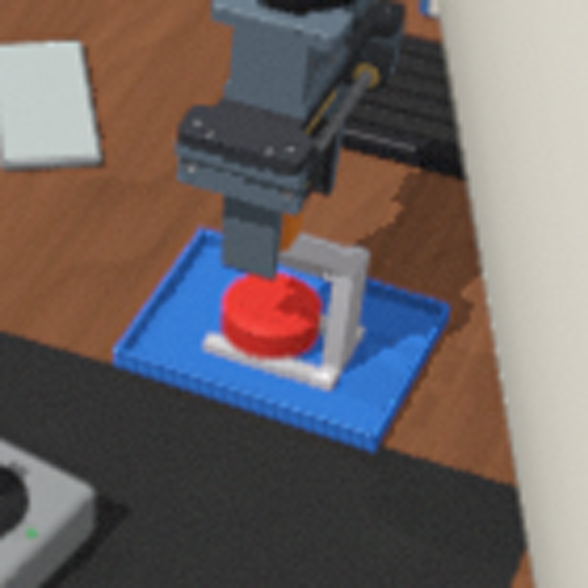

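Released: the puller stands upright in the tray with the cap on the fork. Retreating straight up.

Emit:
carry_out --targets '[0,0,-0.5,0,0,0,0,0,0,-1.5,0,0,0,0,0,0,-2,0,0,0,0,0,0,-2,0,0,0,0,0,0,-2,0,0,0,0,0,0,-2,0,0,0,0,0,0,-2,0,0,0,0,0,0,-2,0,0,0,0,0,0,0,0,0,0,0,0,-6,0,0,0,0,0,0,-6,0,0,0,0,0,0,-6,0,0,0,0,0,0,0,0,0,0,0,0,0,0,0,0,0,0]'

```text
schema error: expected a multiple of 7 numbers
```

```bash
python3 - <<'E'
from h import *
o=r.get_obs();print(o["time_s"],o["eef_pos"],o["ft_force"])
im=viewer.snapshot("side");cv2.imwrite("pics/s9.png",im[:,:,::-1])
cv2.imwrite("pics/s9z.png",cv2.resize(im[60:200,260:400],None,fx=4.2,fy=4.2,interpolation=cv2.INTER_CUBIC)[:,:,::-1])
E
```

```text
21.275 [ 0.4754171  -0.34159117  0.09460871] [ 0.75434224 -0.28638237  1.1688939 ]
```

View pics/s9.png

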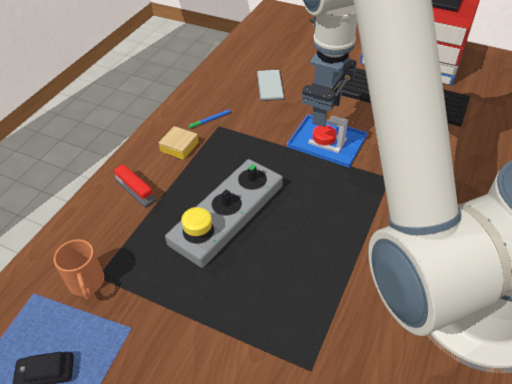

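View pics/s9z.png

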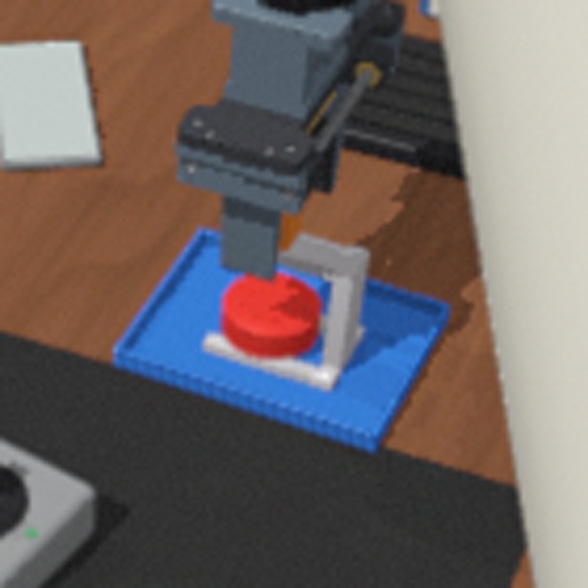

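The retreat was refused because I miscounted the numbers, so nothing moved. I'll resend it.

Emit:
carry_out --targets '[0,0,-0.5,0,0,0,0,0,0,-1.5,0,0,0,0,0,0,-2,0,0,0,0,0,0,-2,0,0,0,0,0,0,-2,0,0,0,0,0,0,-2,0,0,0,0,0,0,-2,0,0,0,0,0,0,-2,0,0,0,0,0,0,-2,0,0,0,0,0,0,0,0,0,0,0,0,0,0,0,0,0,0]'

```text
time_s: 22.7
eef_pos: [0.4752, -0.3414, 0.2544]
eef_rot: [[0.999, -0.035, -0.0], [-0.035, -0.999, 0.0], [-0.0, -0.0, -1.0]]
ft_force: [-0.1, 0.4, 0.0]
width: 0.0912
```

```bash
python3 - <<'E'
from h import *
o=r.get_obs();print(o["time_s"],o["eef_pos"],o["ft_force"])
im=viewer.snapshot("side");cv2.imwrite("pics/s10.png",cv2.resize(im[60:270,160:400],None,fx=3.2,fy=2.8,interpolation=cv2.INTER_CUBIC)[:,:,::-1])
E
```

```text
22.7 [ 0.47517999 -0.34137889  0.25444269] [-0.06815163  0.36696148  0.00938362]
```

View pics/s10.png

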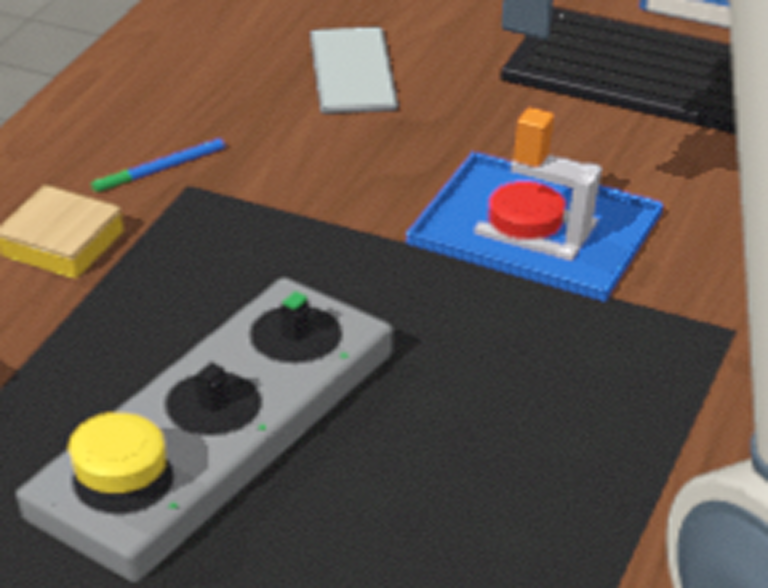

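The puller stands upright in the tray at about (555,190) with the red cap on the fork at (525,210). The yellow cap is on its post at (118,450) and the gripper is clear, so I'm handing in.

```bash
python3 -c "
from workcell import r
print(r.sign_off())"
```

```text
the job is handed in; nothing more can be done
None
```

The red cap is off its post. The puller now stands upright in the blue tray, released, with the cap lying on its fork. I took the puller by its handle, slid the fork under the cap along the pad's x axis and pulled straight up. The last pull reading before it popped was about 8 N. I handed in at about 22.7 s.

- **Last picture:** it shows the puller inside the tray walls with the cap on the fork, and the yellow cap still on its post. The gripper was about 16 cm above its release height, reading roughly 0 N.
- **Cap contact:** the fingertips stayed well above the red cap throughout.
- **Setting down:** I pressed slightly too far and the force read 13.6 N, so I eased off before opening. That is within the limits.
- **Refused call:** one retreat call was rejected because I miscounted its numbers; nothing moved, and I resent it.
- **Camera disagreement:** the two cameras differed by about 3 to 5 mm, most on the tray, so I used averages for the handle and tray. The fits had enough clearance for that.

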